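# Hang the rinsed suction handpiece on the rotary drying stand

## Robot

A 6-joint arm with a two-finger parallel gripper is mounted at the origin on a cart in front of the work surface, level with it; the furniture and walls round the work are solid. World frame = base frame: x ahead of the robot, y to its left, z up, the work surface at z = 0. Lengths are in m, angles in degrees, forces in N, time in s.
With the tool pointing down it reaches from about 0.35 to 0.725 m from the base axis. Payload 4.3 kg.
Tool frame: the origin (TCP) lies midway between the tips of the shut fingers; the grasp point (between the pads) lies 19 mm behind it; z points along the fingers, y is the line along which they close (so a half turn about z gives the same grasp; the last joint's range is limited). The gripper opens to 85 mm and grips with 20 to 120 N. Pads are 22 mm wide; open, the fingers measure 114 mm over their backs; the gripper's body (76 mm by 85 mm) begins 54 mm behind the grasp point. The pads swing forward as they close: fully open they stand 13 mm farther back than shut.
Start: joints at [64.211, 21.618, 4.641, 73.018, 0, 83.68], TCP at [0.192, 0.542, 0.231] pointing down, gripper open.
Joint ranges: [-156.06, 156.06], [-48.1, 94.91], [-58.44, 69.94], [-101.28, 121.22], [-78.64, 73.56], [-180, 180]. Speed limits (degrees/s): [147.25, 147.25, 180, 180, 180, 180].

## Interface

Orientations are given as [roll, pitch, yaw] about the fixed x, y, z axes, in that order (R = Rz(yaw) Ry(pitch) Rx(roll)).
In Python, from rig import arm, read_camera gives the robot as it stands.
- The arm moves only by the shell command python3 -m handwheel 'ROWS'. ROWS is a JSON object of lists of equal length, an entry for each row: "delta_pos": the shift along the tool's x, y, z in mm, a list of three; "angular": the turn, a rotation vector about the tool's x, y, z in rad, a list of three; "fingers": the finger opening in mm, from 0 to 85.4. A call has exactly 8 rows; each row is the pose to reach, as a shift and turn from the pose commanded when the call began, along the tool's axes at that moment; what a row does not reach only later rows make up. A row lasts 1/8 s, in which the tool goes at most 62.5 mm and 10.7 degrees, less where a joint would pass 70% of its speed; a pose out of reach is approached as far as the arm can. A call with a gripper value outside its range is refused whole. The fingers move at their own pace and stop on an object; the grip force is fixed at half the most. Time passes only in rows, so rows that repeat a pose let the fingers close, or fill a call up. It gives the time, the measured TCP pose, the force, the opening and the grip force at its end, in the units of the state.
- arm.get_state(): the state, without advancing time (a new reading comes with each control period).
- read_camera(name): name is "side" or "top" or "wrist"; returns a dict with "frame" (400x640x3 uint8, blue, green, red), "mtx" (3x3 intrinsics, pixels), "T" (4x4, takes a point from camera to world coordinates). Camera axes: x right, y down, z forward; pixel columns grow to the right and rows downward; lengths in m; the calibration is good to about 2 mm. A picture is of the moment at which its call begins. There is no depth.
- arm.close_job(): hands the job in; it is judged then, once.
The state is a dict: "clock": time; "joint_pos": joint angles; "dq": joint speeds; "tau": joint torques, N m; "tool_pos": TCP position; "tool_rot": TCP orientation; "ft_force": force on the tool from outside, world axes, zero at the start; "wrist_torque": the same for the moment, N m; "opening": opening from 0.0 (shut) to 1.0 (fully open); "grasp_force": force on a finger pad.
Only numpy, scipy, OpenCV 4.12 (cv2) and the standard library are available. Lean on these libraries where they do the work, as an engineer would, in place of code of your own. Each camera call takes 0.05 s, during which the arm holds its last target. There are 200 camera calls.

## Task

Hang the rinsed suction handpiece on the rotary drying stand so that it can drip: first, with the handpiece still in its pot, turn the stand by one of its upright pegs until the empty fork is over the drip cup at its foot. Then slide the handpiece upright into that fork, lower it until its collar sits behind the upturned tips, and bed it on the sprung fork with a steady push of about 8 N (never above 18 N) for a second before letting go. Leave the fork over the cup, and the things standing about where they are.

Things in the scene. Friction and masses are not known exactly. Their poses are not given: they have to be found in the camera images.
- handpiece: suction handpiece to hang, round, upright in the rinse pot, 70 to 120 g. From its tip up: steel shaft 14 mm thick to 90 mm (first 10 mm tapered), collar 36 mm wide from 90 to 96 mm, grey round grip 24 mm wide from 96 to 150 mm, thin hose barb to 162 mm. Origin at the tip, z up along it
- rinse_pot: fixed round metal pot, 100 mm high, 72 mm wide at the foot and 56 mm at the rim, with a hole of about 20 mm; the handpiece stands in it, its collar on the rim. Origin under its centre, z up
- hub (a point): on the rotor's vertical axis, level with the top of its round plate (140 mm wide, top 150 mm above the bench, a 4 mm boss in the middle); x axis to the empty fork. Three handpieces like the loose one are fixed in forks at 90, 180 and 270 degrees, 100 mm from the axis, up to 80 mm above the plate. The rotor turns endlessly both ways and stays put; friction about 0.15 N m
- peg (a point): foot, on the plate, of one of four like upright steel pegs for turning the rotor, 12 mm thick and 42 mm high, 55 mm from the axis. This one stands 45 degrees anticlockwise (from above) from the empty fork, the others 90 degrees on, halfway between forks
- fork_seat (a point): on the rotor, 100 mm from its axis, level with the plate's top; x axis outward. A hung handpiece's axis passes here. The empty fork's level bars, on which the collar rests, have their top anywhere from 12 mm below to 12 mm above this point: set by hand, different each time, not reported; find it by feel or sight. It is sprung: gives 1 mm downward for every 3 N
- fork_tip (a point): on the rotor, 130 mm from its axis on the empty fork's middle line, level with the plate's top: between the fork's tips. The fork is two round bars 10 mm thick, 18 mm apart, pointing outward; beyond 121 mm from the axis they turn up by 8 mm and flare, ending at 135 mm. A crossbar closes the inner end, 87 mm from the axis. Open to above and outward
- drip_cup (a point): centre of the mouth of the fixed plain round drip cup (68 mm wide, mouth 44 mm above the bench) on the stand's foot, 100 mm from the rotor's axis
- reducer: bystander: pale stepped hose reducer, 26 mm wide, 40 mm high; origin under its centre
- nose_cone: bystander: pale cone-shaped mask, 43 mm wide, 63 mm high; origin under its centre
- vial: bystander: small vial, 22 mm wide, 47 mm high; origin under its centre
- gauze_pack: bystander: pack of folded gauze, 58x87x28 mm; origin under its centre
- stand: the fixed drying stand (grey foot 170 mm wide, steel post, drip cup 100 mm out along its -x axis, and all that the rotor carries); origin under the post on the bench, on the rotor's axis, z up
Mind the look-alikes: they are no part of the job. What is meant by the handpiece is not yellow, and is the larger of those in its own colour.

How it is judged:
By the outcome, as a careful person would: the job done as asked, in the order asked, and still so for the second after the job is handed in, with the robot touching nothing.
It also fails if it takes over 72 s, if anything falls off the work surface, if the arm or the gripper's body presses on something with over 40 N, if the wrist force passes 120 N, or if a joint passes its speed limit or range.

## Working session

There is one attempt and no reset: what is moved stays moved. The work goes in short steps, Python scripts to look and compute and a shell command to move; the robot and the scene stay as the last step left them, time stands still between calls to the robot, and variables do not carry over. Pictures are saved under pics/ and viewed, at most 11 in all, crops included, and the job is handed in when it is done.

```bash
mkdir -p pics; ls
python3 - <<'E'
from rig import arm, read_camera
import cv2,numpy as np
s=arm.get_state();print(s)
for n in("side","top"):
    c=read_camera(n);cv2.imwrite(f"pics/{n}0.png",c["frame"]);print(n,c["mtx"].tolist(),np.round(c["T"],4).tolist())
E
```

```text
pics
{'clock': 0.0, 'joint_pos': array([ 6.42108904e+01,  2.16617741e+01,  4.56148470e+00,  7.30186007e+01,
       -1.44112076e-04,  8.36801066e+01]), 'dq': array([ 0.02086442, -0.00914291, -0.07235762,  0.01901156, -0.00918683,
       -0.12716078]), 'tau': array([ 1.44716669e-03, -4.63608742e+01,  2.69870764e+01,  2.06741982e-02,
        1.67824300e-05,  1.26505680e-05]), 'tool_pos': array([0.19135109, 0.5415162 , 0.23035232]), 'tool_rot': array([-1.79881816e+02, -1.29441148e-02,  1.60530771e+02]), 'ft_force': array([ 0.86714878, -0.40604101, -0.21284978]), 'wrist_torque': array([-0.02246617, -0.00072209, -0.00640565]), 'grasp_force': 0.0, 'opening': 1.0026495467720655}
side [[472.5478330764981, 0.0, 320.87491711621965], [0.0, 472.5478330764981, 203.9707524850272], [0.0, 0.0, 1.0]] [[0.999, 0.0222, -0.0392, 0.5819], [0.045, -0.5023, 0.8635, -1.0143], [-0.0006, -0.8644, -0.5028, 0.6651], [0.0, 0.0, 0.0, 1.0]]
top [[390.5526300358982, 0.0, 319.1370803810664], [0.0, 390.5526300358982, 201.00774738991174], [0.0, 0.0, 1.0]] [[-0.006, -0.9877, 0.1561, 0.3626], [-1.0, 0.0071, 0.0064, -0.0776], [-0.0074, -0.1561, -0.9877, 1.1749], [0.0, 0.0, 0.0, 1.0]]
```

View pics/side0.png

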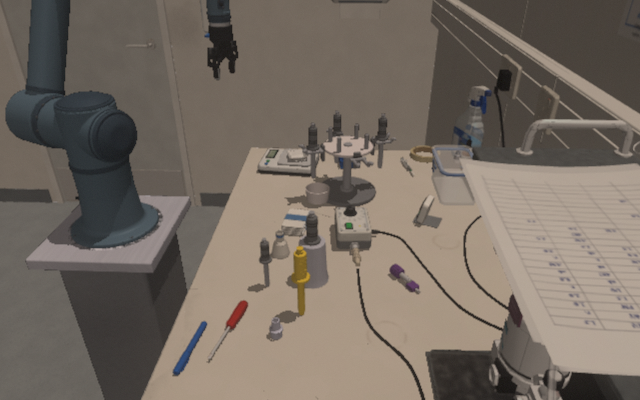

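View pics/top0.png

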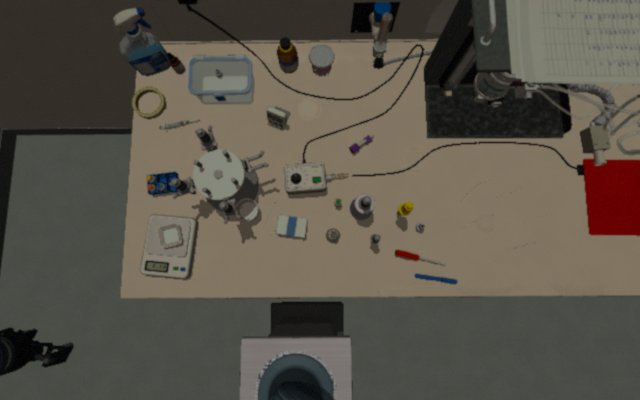

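Side: candidates are the grey handpiece in the pot (312,228), a small grey one (265,255) and a yellow one (300,270). The large grey one in the pot fits. The stand is at (348,150). Top: plate at (220,174), with the empty fork at about (257,161) and the cup at (248,210). I'll confirm with a crop.

```bash
cat > h.py <<'E'
from rig import arm, read_camera
import cv2,numpy as np
def ray(c,u,v):
    d=c["T"][:3,:3]@np.linalg.inv(c["mtx"])@np.array([u,v,1.]);return c["T"][:3,3],d
def onz(c,u,v,z):
    o,d=ray(c,u,v);return o+d*(z-o[2])/d[2]
def cross(c1,p1,c2,p2):
    o1,d1=ray(c1,*p1);o2,d2=ray(c2,*p2)
    t=np.linalg.lstsq(np.c_[d1,-d2],o2-o1,rcond=None)[0];a=o1+d1*t[0];b=o2+d2*t[1]
    return (a+b)/2,np.linalg.norm(a-b)
def proj(c,p):
    q=np.linalg.inv(c["T"])@np.r_[p,1.];q=c["mtx"]@q[:3];return q[:2]/q[2]
E
python3 - <<'E'
import cv2,numpy as np
t=cv2.imread("pics/top0.png");s=cv2.imread("pics/side0.png")
a=cv2.resize(t[120:240,140:300],None,fx=2.5,fy=2.5,interpolation=2) #400x300
b=cv2.resize(s[100:220,270:430],None,fx=2.5,fy=2.5,interpolation=2)
d=cv2.resize(t[180:260,320:426],(400,300),interpolation=2)
e=cv2.resize(s[200:320,230:390],None,fx=2.5,fy=2.5,interpolation=2)
cv2.imwrite("pics/c1.png",np.vstack([np.hstack([a,b]),np.hstack([d,e])]))
E
```

```text
(no output)
```

View pics/c1.png

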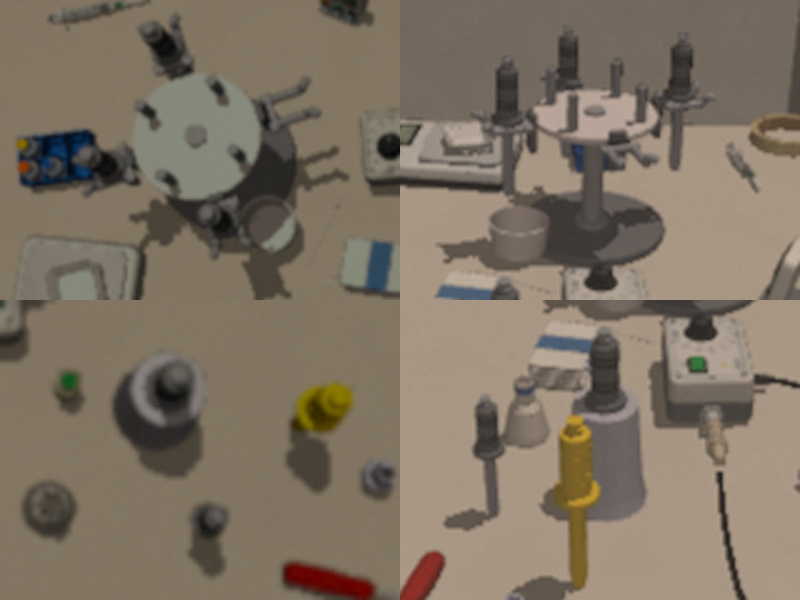

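Confirmed: the large grey handpiece stands in the pot, while the small grey and yellow ones stand by themselves. In the crop, the boss is at (196,135), the fork tips at (306,85)/(315,112) and the cup mouth at (268,223).

Run:
```python
from h import *
t=read_camera("top");s=read_camera("side")
T=lambda x,y:(140+x/2.5,120+y/2.5)
S=lambda x,y:(270+(x-400)/2.5,100+y/2.5)
print("hub",onz(t,*T(196,135),.154),cross(t,T(196,135),s,S(595,111)))
h=onz(t,*T(196,135),.154)
for p in[(152,120),(221,98),(245,160),(177,190)]:
    q=onz(t,*T(*p),.15)-h;print("peg",np.hypot(*q[:2]),np.degrees(np.arctan2(q[1],q[0])))
q=onz(t,*T(310.5,98.5),.155)-h;print("fork",np.hypot(*q[:2]),np.degrees(np.arctan2(q[1],q[0])))
q=onz(t,*T(268,223),.044)-h;print("cup",onz(t,*T(268,223),.044),np.hypot(*q[:2]),np.degrees(np.arctan2(q[1],q[0])), "side",onz(s,*S(519,219),.044))
print("hp",onz(t,367,199,.172),cross(t,(367,199),s,(311.6,214.4)))
for n,p in dict(small=(375,237),yel=(409,206),redu=(420,227)).items():print(n,onz(t,*p,.1))
print("vial",onz(t,338,202,.047),"cone",onz(t,333,235,.05),"gauze",onz(t,292,227,.028))
# plate contour check
g=cv2.cvtColor(t["frame"],6);m=np.zeros_like(g);m[130:220,170:262]=255
b=((g>135)&(m>0)).astype(np.uint8);cs,_=cv2.findContours(b,0,1);k=max(cs,key=cv2.contourArea);e=cv2.fitEllipse(cv2.convexHull(k));print(e,onz(t,*e[0],.15))
```

```text
hub [0.59919904 0.1986506  0.154     ] (array([0.60106555, 0.19981415, 0.15026474]), np.float64(0.0019580990671666998))
peg 0.05239264668735074 70.0508637142065
peg 0.048472856712230034 -30.54756160190205
peg 0.05897980332379938 -117.15024739134789
peg 0.06209828950256813 161.85879209991458
fork 0.1285088693755846 -72.30541739950571
cup [0.51858714 0.14036175 0.044     ] 0.09947797547906283 -144.130057846892 side [0.52036846 0.14230702 0.044     ]
hp [ 0.52550049 -0.19555837  0.172     ] (array([ 0.52636888, -0.19655689,  0.1640089 ]), np.float64(0.0008588317889760319))
small [ 0.43142007 -0.22330151  0.1       ]
yel [ 0.51667022 -0.32001947  0.1       ]
redu [ 0.45807673 -0.34779716  0.1       ]
vial [ 0.53753924 -0.12538646  0.047     ] cone [ 0.44114363 -0.10958535  0.05      ] gauze [0.46698469 0.01017919 0.028     ]
((233.5162353515625, 164.54962158203125), (7.561529159545898, 11.300958633422852), 166.0542755126953) [0.62594792 0.15971831 0.15      ]
```

```bash
python3 -m handwheel '{"delta_pos":[[0,0,-40],[-40,-14,-50],[-95,-33,-50],[-150,-52,-50],[-205,-72,-50],[-260,-91,-50],[-315,-110,-50],[-370,-129,-50]],"angular":[[0,0,0],[0,0,0],[0,0,0],[0,0,0],[0,0,0.05],[0,0,0.08],[0,0,0.1],[0,0,0.13]],"fingers":[80,60,40,40,40,40,40,40]}'
```

```text
clock: 1.2
tool_pos: [0.4987, 0.2958, 0.2812]
tool_rot: [180.0, -0.0, 153.0]
ft_force: [1.4, 1.2, -0.3]
opening: 0.468
grasp_force: 0.0
```

```bash
python3 -m handwheel '{"delta_pos":[[-50,-10,0],[-100,-21,0],[-150,-32,0],[-189,-41,0],[-189,-41,0],[-189,-41,0],[-189,-41,0],[-189,-41,0]],"angular":[[0,0,0],[0,0,0],[0,0,0],[0,0,0],[0,0,0],[0,0,0],[0,0,0],[0,0,0]],"fingers":[40,40,40,40,40,40,40,40]}'
python3 - <<'E'
from h import *
import pickle
c={n:read_camera(n) for n in("wrist","side","top")}
pickle.dump(c,open("c2.pkl","wb"))
w=c["wrist"];print(proj(w,[.6,.199,.154]),proj(w,[.649,.174,.15]),proj(w,[.649,.174,.192]))
cv2.imwrite("pics/w2.png",w["frame"])
E
```

```text
clock: 2.2
tool_pos: [0.6468, 0.176, 0.2818]
tool_rot: [180.0, 0.0, 153.2]
ft_force: [-0.4, 0.3, -0.3]
opening: 0.463
grasp_force: 0.0
[312.16458357 134.63051267] [312.132307   193.20824747] [311.76742681 208.41358558]
```

View pics/w2.png

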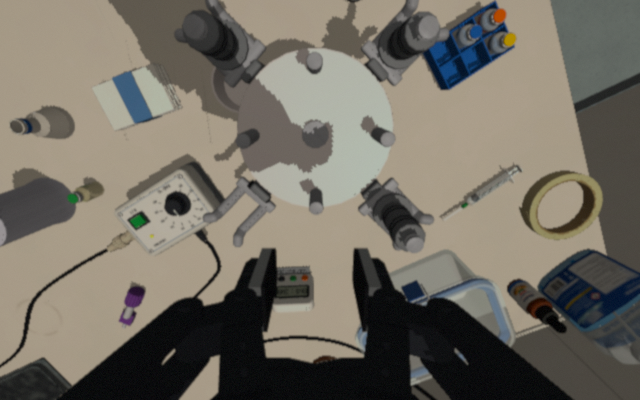

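Wrist view: boss at (318,131), the near peg with its foot at about (315,192) and top at (316,207), and the empty fork's tips at about (210,218) and (240,240) at left. This agrees with the estimate to a few mm.

Run:
```python
from h import *
import pickle
w=pickle.load(open("c2.pkl","rb"))["wrist"]
g=cv2.cvtColor(w["frame"],cv2.COLOR_BGR2HSV);m=np.zeros(g.shape[:2],np.uint8);cv2.circle(m,(315,128),95,255,-1)
b=((g[...,2]>170)&(g[...,1]<25)&(m>0)).astype(np.uint8);k=max(cv2.findContours(b,0,1)[0],key=cv2.contourArea)
k=k[:,0][k[:,0,0]>318]; P=np.array([onz(w,*p,.15)[:2] for p in k.astype(float)])
# circle of R=70 robust
from scipy.optimize import least_squares
r=least_squares(lambda q:np.hypot(*(P-q).T)-.07,[.6,.199],loss="soft_l1",f_scale=.001);print("hub plate",r.x,np.abs(r.fun).mean())
h=onz(w,318,131,.154);print("hub boss",h)
for p in[(316,207),(241,141),(388,139),(315,57)]:
    q=onz(w,*p,.192);d=q[:2]-r.x;print(q,np.hypot(*d),np.degrees(np.arctan2(d[1],d[0])))
for p in[(209,219),(239,241),(224,230)]:
    d=onz(w,*p,.155)[:2]-r.x;print(np.hypot(*d),np.degrees(np.arctan2(d[1],d[0])))
d=onz(w,233,85,.044);print(d)
```

```text
hub plate [0.59783997 0.1949992 ] 0.012205839142269219
hub boss [0.59952251 0.20496515 0.154     ]
[0.6494648  0.17763553 0.192     ] 0.05446668608583582 -18.590028465082565
[0.57621349 0.15078213 0.192     ] 0.04922249634854193 -116.0631702935471
[0.62520273 0.25093569 0.192     ] 0.062270462603703 63.933255880696535
[0.54978118 0.22707361 0.192     ] 0.05777902183090201 146.28087895438333
0.1233901342349921 -76.76538765379127
0.12291889165960232 -60.167645248221845
0.1218681337697997 -68.58799548313459
[0.51757451 0.13586786 0.044     ]
```

```bash
python3 -m handwheel '{"delta_pos":[[-2,2,40],[-2,2,80],[-2,2,116],[-2,2,116],[-2,2,116],[-2,2,116],[-2,2,116],[-2,2,116]],"angular":[[0,0,0],[0,0,0],[0,0,0],[0,0,0],[0,0,0],[0,0,0],[0,0,0],[0,0,0]],"fingers":[40,40,40,30,16,16,16,16]}'
python3 -c "
from h import *
s=arm.get_state();print(s['tool_pos'],s['tool_rot'],s['opening'])
# arc rows in tool frame: start TCP at angle a0 about hub
import numpy as np
h=np.array([.600,.2015]);p=s['tool_pos'][:2];y=np.radians(s['tool_rot'][2])
X=np.array([np.cos(y),np.sin(y)]);Y=np.array([np.cos(y-np.pi/2),np.sin(y-np.pi/2)])
d=p-h;a0=np.arctan2(d[1],d[0]);print(np.degrees(a0),np.hypot(*d))
for k in range(9,82,9):
  q=h+.055*np.array([np.cos(a0-np.radians(k)),np.sin(a0-np.radians(k))])-p;print(k,np.round(1000*np.array([q@X,q@Y]),1),round(np.radians(k),3))
"
```

```text
clock: 3.35
tool_pos: [0.6507, 0.1761, 0.1662]
tool_rot: [179.9, 0.1, 153.1]
ft_force: [0.5, 0.4, -0.3]
opening: 0.188
grasp_force: 0.0
[0.65065908 0.17606273 0.16616125] [1.79945563e+02 6.62121777e-02 1.53084072e+02] 0.18786204477921195
-26.662441807563507 0.05668683551492626
9 [ 2.3 -8.6] 0.157
18 [  4.3 -17. ] 0.314
27 [  7.6 -25. ] 0.471
36 [ 12.  -32.4] 0.628
45 [ 17.6 -39. ] 0.785
54 [ 24.2 -44.6] 0.942
63 [ 31.5 -49.1] 1.1
72 [ 39.5 -52.5] 1.257
81 [ 47.8 -54.5] 1.414
```

```bash
python3 -m handwheel '{"delta_pos":[[1,-4.3,0],[2.3,-8.6,0],[3,-13,0],[4.3,-17,0],[6,-21,0],[7.6,-25,0],[9.7,-28.8,0],[12,-32.4,0]],"angular":[[0,0,0.078],[0,0,0.157],[0,0,0.236],[0,0,0.314],[0,0,0.393],[0,0,0.471],[0,0,0.55],[0,0,0.628]],"fingers":[16,16,16,16,16,16,16,16]}'
python3 -c "
from h import *
s=arm.get_state();print(s['tool_pos'],s['tool_rot'],s['opening'])
h=np.array([.600,.2015]);p=s['tool_pos'][:2];y=np.radians(s['tool_rot'][2])
X=np.array([np.cos(y),np.sin(y)]);Y=np.array([np.cos(y-np.pi/2),np.sin(y-np.pi/2)])
d=p-h;a0=np.arctan2(d[1],d[0]);print(np.degrees(a0),np.hypot(*d))
for k in (10,20,30,35,38,41):
  q=h+.055*np.array([np.cos(a0-np.radians(k)),np.sin(a0-np.radians(k))])-p;print(k,np.round(1000*np.array([q@X,q@Y]),1),round(np.radians(k),3))
"
```

```text
clock: 4.35
tool_pos: [0.6266, 0.1524, 0.1659]
tool_rot: [179.8, 0.1, 116.9]
ft_force: [4.7, 0.1, -1.1]
opening: 0.182
grasp_force: 1.8
[0.62660376 0.15239498 0.16593122] [1.79797447e+02 9.19400479e-02 1.16933360e+02] 0.18248766298133243
-61.55237725186424 0.05584857014385842
10 [ 1.4 -9.6] 0.175
20 [  3.7 -18.9] 0.349
30 [  7.5 -27.7] 0.524
35 [ 10.  -31.8] 0.611
38 [ 11.6 -34.2] 0.663
41 [ 13.4 -36.4] 0.716
```

```bash
python3 -m handwheel '{"delta_pos":[[0.6,-4.8,0],[1.4,-9.6,0],[2.4,-14.3,0],[3.7,-18.9,0],[5.5,-23.3,0],[7.5,-27.7,0],[10,-31.8,0],[11.6,-34.2,0]],"angular":[[0,0,0.087],[0,0,0.175],[0,0,0.262],[0,0,0.349],[0,0,0.436],[0,0,0.524],[0,0,0.611],[0,0,0.663]],"fingers":[16,16,16,16,16,16,16,16]}'
python3 -c "
from h import *
s=arm.get_state();print(s['tool_pos'],s['tool_rot'],s['opening'])
t=read_camera('top');s=read_camera('side')
a=cv2.resize(t['frame'][120:240,140:300],None,fx=2.5,fy=2.5,interpolation=2)
b=cv2.resize(s['frame'][100:220,270:430],None,fx=2.5,fy=2.5,interpolation=2)
cv2.imwrite('pics/c3.png',cv2.resize(np.hstack([a,b]),None,fx=1,fy=1))
"
```

```text
clock: 5.35
tool_pos: [0.5904, 0.1467, 0.166]
tool_rot: [179.8, 0.0, 79.0]
ft_force: [3.5, -0.5, -0.6]
opening: 0.19
grasp_force: 1.6
[0.59043948 0.14667559 0.16604286] [1.79809388e+02 1.83526360e-02 7.89690041e+01] 0.19019476461639637
```

View pics/c3.png

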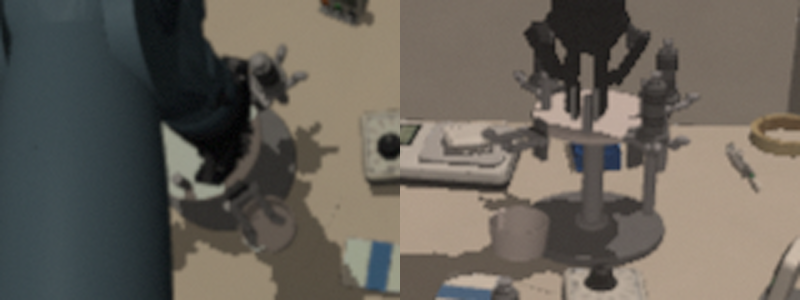

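The fork now seems to lie over the cup: top crop around (250,215), side crop with tips at about (490,137) and (505,150). I'll lift and check from the wrist.

```bash
python3 -m handwheel '{"delta_pos":[[0,0,0],[0,0,0],[0,0,-40],[0,0,-80],[0,-10,-120],[0,-10,-140],[0,-10,-140],[0,-10,-140]],"angular":[[0,0,0],[0,0,0],[0,0,0],[0,0,0],[0,0,0],[0,0,0],[0,0,0],[0,0,0]],"fingers":[26,26,26,26,26,26,26,26]}'
python3 - <<'E'
from h import *
import pickle
c={n:read_camera(n) for n in("wrist","side","top")}
pickle.dump(c,open("c3.pkl","wb"))
w=c["wrist"];h=np.array([.6,.2015])
for r in(100,130):
  a=np.radians(-143.2);print(proj(w,np.r_[h+r/1000*np.array([np.cos(a),np.sin(a)]),.15]))
cv2.imwrite("pics/w3.png",np.vstack([cv2.resize(w["frame"],(800,500))[:400],np.hstack([np.zeros((200,200,3),np.uint8),cv2.resize(c["side"]["frame"][130:210,290:450],(400,200)),np.zeros((200,200,3),np.uint8)])]))
E
```

```text
clock: 6.45
tool_pos: [0.5789, 0.1492, 0.304]
tool_rot: [-179.9, 0.0, 79.1]
ft_force: [0.2, -0.7, -0.9]
opening: 0.306
grasp_force: 0.0
[259.65750233 202.46824844]
[241.77603512 222.29508525]
```

View pics/w3.png

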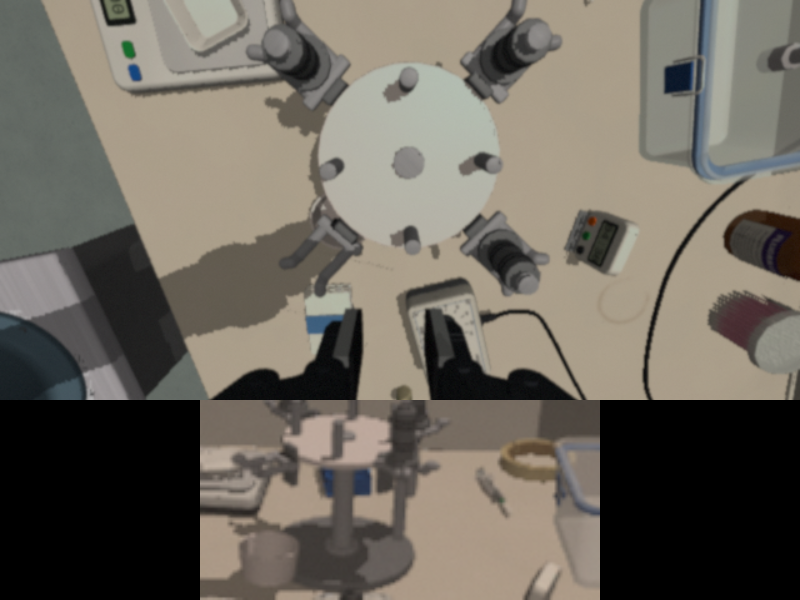

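Wrist (1.25x): boss at (408,162), peg tops at (409,76), (328,171), (493,163) and (413,245), fork tips at (287,263) and (322,289).

Run:
```python
from h import *
import pickle
C=pickle.load(open("c3.pkl","rb"));w=C["wrist"]
Q=[onz(w,u/1.25,v/1.25,.192)[:2] for u,v in[(409,76),(328,171),(493,163),(413,245)]]
h=np.mean(Q,0);print("hub",h,onz(w,408/1.25,162/1.25,.154))
for q in Q:d=q-h;print(np.hypot(*d),np.degrees(np.arctan2(d[1],d[0])))
for z in(.145,.155,.165,.175):
  L=[onz(w,u/1.25,v/1.25,z)[:2]-h for u,v in[(287,263),(322,289)]];m=(L[0]+L[1])/2
  print(z,np.linalg.norm(L[0]-L[1]),np.hypot(*m),np.degrees(np.arctan2(m[1],m[0])))
```

```text
hub [0.6011254  0.20203934] [0.60065668 0.20154496 0.154     ]
0.054674686241258964 81.05137589252641
0.05477849390514281 172.05751485548097
0.0541532155033441 -8.351106330871705
0.05428107458655711 -98.29441084708512
0.145 0.037159876556797006 0.13094491763514732 -142.84983509641398
0.155 0.03592945538895852 0.1261961530822504 -143.2510489563381
0.165 0.034699034221119966 0.12145406027481187 -143.68361568526956
0.175 0.033468613053281415 0.11671945239724224 -144.15130417806276
```

The fork points to -143.4°, the same as the cup direction. The hub is at (0.6008,0.2018) and the seat at (0.5205,0.1422). Next, the handpiece.

```bash
python3 -m handwheel '{"delta_pos":[[-45,2,0],[-95,4,0],[-145,6,0],[-195,8,20],[-245,10,40],[-295,12,50],[-349,13,50],[-349,13,50]],"angular":[[0,0,0.1],[0,0,0.25],[0,0,0.4],[0,0,0.55],[0,0,0.7],[0,0,0.74],[0,0,0.74],[0,0,0.74]],"fingers":[30,40,50,50,50,50,50,50]}'
python3 - <<'E'
from h import *
import pickle
c={n:read_camera(n) for n in("wrist","side")}
pickle.dump(c,open("c4.pkl","wb"))
w=c["wrist"];s=arm.get_state();print(s["tool_pos"],s["tool_rot"],proj(w,[.526,-.196,.172]))
cv2.imwrite("pics/w4.png",w["frame"])
E
```

```text
clock: 7.6
tool_pos: [0.5248, -0.1992, 0.2539]
tool_rot: [-179.9, 0.1, 36.4]
ft_force: [0.1, 0.1, 0.2]
opening: 0.587
grasp_force: 0.0
[ 0.52556318 -0.19604379  0.25449395] [-1.79895539e+02  6.84143518e-03  3.66429810e+01] [312.89030315 206.33920544]
```

View pics/w4.png

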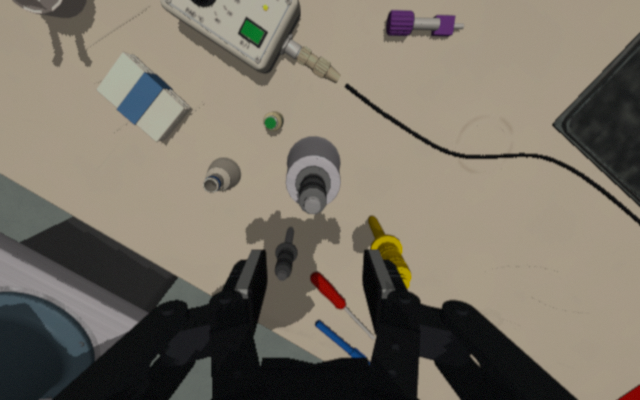

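The barb is at (313,203) against a prediction of (313,206), which is close enough. The vial, cone and decoys are clear. I'll descend and grip.

```bash
python3 -m handwheel '{"delta_pos":[[0,0,45],[0,0,90],[0,0,120],[0,0,131],[0,0,131],[0,0,131],[0,0,131],[0,0,131]],"angular":[[0,0,0],[0,0,0],[0,0,0],[0,0,0],[0,0,0],[0,0,0],[0,0,0],[0,0,0]],"fingers":[50,50,50,50,50,20,5,5]}'; python3 -m handwheel '{"delta_pos":[[0,0,0],[0,0,0],[0,0,0],[0,0,-10],[0,0,-25],[0,0,-50],[0,0,-90],[0,0,-120]],"angular":[[0,0,0],[0,0,0],[0,0,0],[0,0,0],[0,0,0],[0,0,0],[0,0,0],[0,0,0]],"fingers":[5,5,5,5,5,5,5,5]}'
```

```text
clock: 8.7
tool_pos: [0.5274, -0.1964, 0.126]
tool_rot: [179.8, -0.1, 36.7]
ft_force: [1.0, 1.3, 5.7]
opening: 0.265
grasp_force: 58.9
clock: 9.7
tool_pos: [0.5263, -0.1963, 0.2468]
tool_rot: [179.9, -0.0, 36.7]
ft_force: [-0.3, -0.0, -0.9]
opening: 0.265
grasp_force: 58.9
```

```bash
python3 - <<'E'
from h import *
import pickle
c=pickle.load(open("c4.pkl","rb"))
print(onz(c["wrist"],313,203,.172),cross(c["wrist"],(313,203),c["side"],(311.6,214.4)))
E
python3 -m handwheel '{"delta_pos":[[10,-25,0],[25,-65,0],[45,-105,0],[65,-150,0],[82,-195,0],[97,-235,0],[107,-260,0],[112,-275,0]],"angular":[[0,0,0],[0,0,0],[0,0,0],[0,0,0],[0,0,0],[0,0,0],[0,0,0],[0,0,0]],"fingers":[5,5,5,5,5,5,5,5]}'
python3 -m handwheel '{"delta_pos":[[0,0,10],[0,0,20],[0,0,30],[0,0,35],[0,0,35],[0,0,35],[0,0,35],[0,0,35]],"angular":[[0,0,0],[0,0,0],[0,0,0],[0,0,0],[0,0,0],[0,0,0],[0,0,0],[0,0,0]],"fingers":[5,5,5,5,5,5,5,5]}'
python3 - <<'E'
from h import *
import pickle
c={n:read_camera(n) for n in("wrist","side","top")}
pickle.dump(c,open("c5.pkl","wb"));s=arm.get_state();print(s["tool_pos"],s["tool_rot"],s["ft_force"])
a=cv2.resize(c["wrist"]["frame"],(480,300));b=cv2.resize(c["side"]["frame"][120:245,250:383],(320,300))
e=cv2.resize(c["side"]["frame"][125:205,275:395],(450,300),interpolation=2)
f=cv2.resize(c["top"]["frame"][140:240,180:300],(350,300),interpolation=2)
cv2.imwrite("pics/w5.png",np.vstack([np.hstack([a,b]),np.hstack([e,f])]))
E
```

```text
[ 0.52829029 -0.19442411  0.172     ] (array([ 0.52592564, -0.19610356,  0.16362628]), np.float64(2.572093995013368e-05))
clock: 10.7
tool_pos: [0.4512, 0.0924, 0.2451]
tool_rot: [180.0, -0.0, 36.8]
ft_force: [-0.0, 0.8, -0.8]
opening: 0.265
grasp_force: 59.0
clock: 11.7
tool_pos: [0.4517, 0.0914, 0.2096]
tool_rot: [180.0, -0.0, 36.7]
ft_force: [0.2, 0.4, -0.6]
opening: 0.259
grasp_force: 59.0
[0.45153941 0.09144044 0.20943408] [ 1.79994815e+02 -1.87264594e-02  3.67223647e+01] [-0.85091397  0.75888373 -0.40708647]
```

View pics/w5.png

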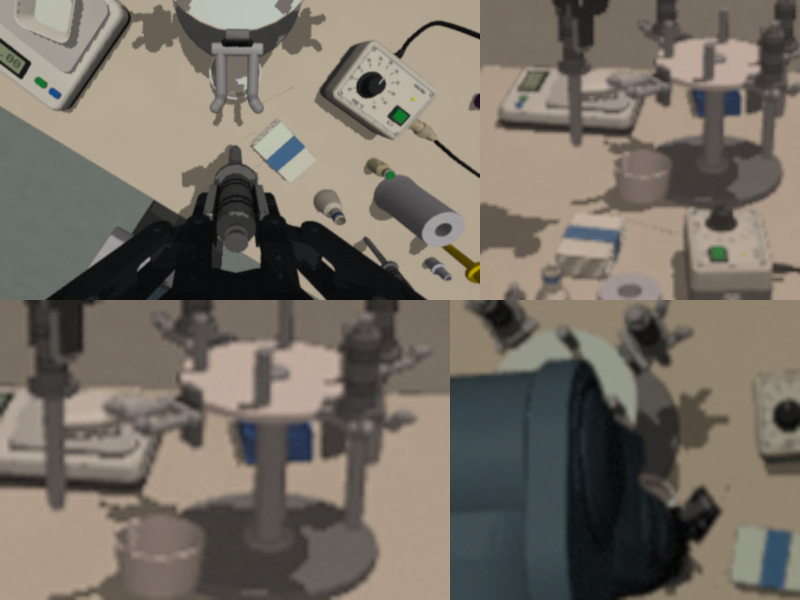

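Wrist crop (0.75x): fork tips at (221,108) and (255,108), crossbar at (237,37), handpiece shaft tip at (235,150). Side: shaft tip at about (290.5,179.7), upright, and fork tips at about (305,152) and (312,155). The pot is still standing; its rim and hole are visible at (442,229).

Run:
```python
from h import *
import pickle
c=pickle.load(open("c5.pkl","rb"));w,s=c["wrist"],c["side"]
st=arm.get_state();p=st["tool_pos"];y=np.radians(st["tool_rot"][2])
X=np.array([np.cos(y),np.sin(y)]);Y=np.array([np.cos(y-np.pi/2),np.sin(y-np.pi/2)])
f=lambda q:np.round(1000*np.r_[(q[:2]-p[:2])@X,(q[:2]-p[:2])@Y,q[2]],1)
W=lambda a,b:(a/.75,b/.75)
for n,a,b in(("Ltip",W(221,108),(304.9,152.2)),("Rtip",W(255,108),(312.3,155)),("shaft tip",W(235,150),(290.5,179.5))):
    q,e=cross(w,a,s,b);print(n,f(q),e)
for z in(.14,.15,.16):
    print(z,"crossbar",f(onz(w,*W(237,37),z)),"tips",f(onz(w,*W(238,108),z)))
print("tip@.094",f(onz(w,*W(235,150),.094)))
print("hub",f(np.array([.6008,.2018,.15])))
```

```text
Ltip [ 55.2 -13.4 153.5] 0.0005387646328473772
Rtip [ 56.9  16.8 156.3] 0.002736958056499812
shaft tip [-1.4 -0.4 94.5] 0.0029626837590108323
0.14 crossbar [113.    0.6 140. ] tips [ 53.5   1.6 140. ]
0.15 crossbar [111.6   0.5 150. ] tips [ 54.9   1.5 150. ]
0.16 crossbar [110.2   0.5 160. ] tips [ 56.3   1.4 160. ]
tip@.094 [-2.8 -1.3 94. ]
hub [185.6   0.8 150. ]
```

```bash
python3 -m handwheel '{"delta_pos":[[6,1.6,0],[18,1.6,0],[31,1.6,0],[44,1.6,0],[56,1.6,0],[68,1.6,0],[76,1.6,0],[80,1.6,0]],"angular":[[0,0,0],[0,0,0],[0,0,0],[0,0,0],[0,0,0],[0,0,0],[0,0,0],[0,0,0]],"fingers":[5,5,5,5,5,5,5,5]}'
python3 -m handwheel '{"delta_pos":[[1,0,0],[2,0,0],[3,0,0],[4,0,0],[5,0,0],[5,0,0],[5,0,0],[5,0,0]],"angular":[[0,0,0],[0,0,0],[0,0,0],[0,0,0],[0,0,0],[0,0,0],[0,0,0],[0,0,0]],"fingers":[5,5,5,5,5,5,5,5]}'
python3 - <<'E'
from h import *
import pickle
c={n:read_camera(n) for n in("wrist","side")}
pickle.dump(c,open("c6.pkl","wb"));s=arm.get_state();print(s["tool_pos"],s["tool_rot"],s["ft_force"])
a=cv2.resize(c["wrist"]["frame"][40:360,160:480],(400,400));b=cv2.resize(c["side"]["frame"][110:190,280:360],(400,400),interpolation=2)
cv2.imwrite("pics/w6.png",np.hstack([a,b]))
E
```

```text
clock: 12.85
tool_pos: [0.5169, 0.1382, 0.2092]
tool_rot: [-180.0, 0.0, 36.7]
ft_force: [-0.2, -0.4, -1.8]
opening: 0.261
grasp_force: 59.0
clock: 13.85
tool_pos: [0.5205, 0.1409, 0.2093]
tool_rot: [-180.0, 0.0, 36.7]
ft_force: [-0.1, 1.2, -1.9]
opening: 0.262
grasp_force: 59.0
[0.52053954 0.14092405 0.20930968] [-1.79995341e+02 -4.42662696e-03  3.67161577e+01] [-0.55692888  0.40214747 -1.28268186]
```

View pics/w6.png

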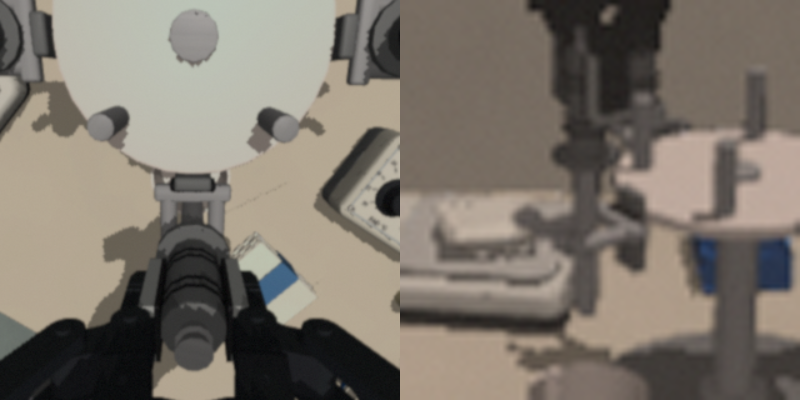

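Shaft between the bars and centred: the boss, handpiece and peg midpoint all lie at column 193–194. The collar is clearly above the bars in the side view. Now lowering by feel.

```bash
python3 -m handwheel '{"delta_pos":[[0,0,5],[0,0,10],[0,0,15],[0,0,19],[0,0,21],[0,0,21],[0,0,21],[0,0,21]],"angular":[[0,0,0],[0,0,0],[0,0,0],[0,0,0],[0,0,0],[0,0,0],[0,0,0],[0,0,0]],"fingers":[5,5,5,5,5,5,5,5]}'
python3 -m handwheel '{"delta_pos":[[0,0,0.5],[0,0,1],[0,0,1.5],[0,0,2],[0,0,2.5],[0,0,3],[0,0,3],[0,0,3]],"angular":[[0,0,0],[0,0,0],[0,0,0],[0,0,0],[0,0,0],[0,0,0],[0,0,0],[0,0,0]],"fingers":[5,5,5,5,5,5,5,5]}'
```

```text
clock: 14.95
tool_pos: [0.5207, 0.1409, 0.1885]
tool_rot: [180.0, -0.0, 36.7]
ft_force: [0.6, 0.0, -1.1]
opening: 0.263
grasp_force: 59.0
clock: 15.95
tool_pos: [0.5206, 0.141, 0.1853]
tool_rot: [-180.0, -0.0, 36.7]
ft_force: [0.5, -0.7, -0.2]
opening: 0.265
grasp_force: 59.0
```

```bash
python3 -m handwheel '{"delta_pos":[[0,0,0.5],[0,0,1],[0,0,1.5],[0,0,2],[0,0,2.5],[0,0,3],[0,0,3],[0,0,3]],"angular":[[0,0,0],[0,0,0],[0,0,0],[0,0,0],[0,0,0],[0,0,0],[0,0,0],[0,0,0]],"fingers":[5,5,5,5,5,5,5,5]}'
```

```text
clock: 16.95
tool_pos: [0.5206, 0.1409, 0.1823]
tool_rot: [180.0, -0.0, 36.7]
ft_force: [-0.4, 0.2, -0.1]
opening: 0.263
grasp_force: 59.0
```

```bash
python3 -m handwheel '{"delta_pos":[[0,0,0.5],[0,0,1],[0,0,1.5],[0,0,2],[0,0,2.5],[0,0,3],[0,0,3],[0,0,3]],"angular":[[0,0,0],[0,0,0],[0,0,0],[0,0,0],[0,0,0],[0,0,0],[0,0,0],[0,0,0]],"fingers":[5,5,5,5,5,5,5,5]}'
```

```text
clock: 17.95
tool_pos: [0.5206, 0.1409, 0.1793]
tool_rot: [-180.0, -0.0, 36.7]
ft_force: [-0.3, 0.0, -0.9]
opening: 0.259
grasp_force: 59.0
```

```bash
python3 -m handwheel '{"delta_pos":[[0,0,0.5],[0,0,1],[0,0,1.5],[0,0,2],[0,0,2.5],[0,0,3],[0,0,3],[0,0,3]],"angular":[[0,0,0],[0,0,0],[0,0,0],[0,0,0],[0,0,0],[0,0,0],[0,0,0],[0,0,0]],"fingers":[5,5,5,5,5,5,5,5]}'
```

```text
clock: 18.95
tool_pos: [0.5206, 0.1409, 0.1763]
tool_rot: [-180.0, -0.0, 36.7]
ft_force: [-0.9, -0.0, -1.7]
opening: 0.264
grasp_force: 59.0
```

```bash
python3 -m handwheel '{"delta_pos":[[0,0,0.5],[0,0,1],[0,0,1.5],[0,0,2],[0,0,2.5],[0,0,3],[0,0,3],[0,0,3]],"angular":[[0,0,0],[0,0,0],[0,0,0],[0,0,0],[0,0,0],[0,0,0],[0,0,0],[0,0,0]],"fingers":[5,5,5,5,5,5,5,5]}'
```

```text
clock: 19.95
tool_pos: [0.5206, 0.1409, 0.1733]
tool_rot: [-180.0, -0.0, 36.7]
ft_force: [-0.5, -0.3, -1.4]
opening: 0.258
grasp_force: 59.0
```

```bash
python3 -m handwheel '{"delta_pos":[[0,0,0.5],[0,0,1],[0,0,1.5],[0,0,2],[0,0,2.5],[0,0,3],[0,0,3],[0,0,3]],"angular":[[0,0,0],[0,0,0],[0,0,0],[0,0,0],[0,0,0],[0,0,0],[0,0,0],[0,0,0]],"fingers":[5,5,5,5,5,5,5,5]}'
```

```text
clock: 20.95
tool_pos: [0.5207, 0.1409, 0.1706]
tool_rot: [180.0, -0.0, 36.7]
ft_force: [-1.5, -1.0, 5.8]
opening: 0.263
grasp_force: 59.5
```

```bash
python3 -m handwheel '{"delta_pos":[[0,0,0.3],[0,0,0.5],[0,0,0.5],[0,0,0.5],[0,0,0.5],[0,0,0.5],[0,0,0.5],[0,0,0.5]],"angular":[[0,0,0],[0,0,0],[0,0,0],[0,0,0],[0,0,0],[0,0,0],[0,0,0],[0,0,0]],"fingers":[5,5,5,5,5,5,5,5]}'
python3 - <<'E'
from h import *
import pickle
F=[]
c=read_camera("side")
for i in range(2):
    F.append(arm.get_state()["ft_force"].round(1).tolist());read_camera("wrist")
F.append(arm.get_state()["ft_force"].round(1).tolist());print(F)
cv2.imwrite("pics/w7.png",cv2.resize(c["frame"][110:190,280:360],(400,400),interpolation=2))
E
```

```text
clock: 21.95
tool_pos: [0.5207, 0.1409, 0.1703]
tool_rot: [180.0, -0.0, 36.7]
ft_force: [-1.7, -1.0, 6.1]
opening: 0.261
grasp_force: 59.6
[[-2.0, 0.0, 6.6], [-2.1, 0.1, 5.5], [-2.2, -1.1, 5.6]]
```

View pics/w7.png

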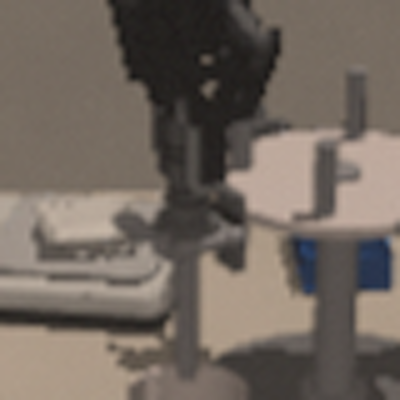

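The collar (185,222) sits on the bars behind the tip (130,215). The push is about 6–7 N, so I'll add a little and hold.

```bash
python3 -m handwheel '{"delta_pos":[[0,0,0.3],[0,0,0.6],[0,0,0.6],[0,0,0.6],[0,0,0.6],[0,0,0.6],[0,0,0.6],[0,0,0.6]],"angular":[[0,0,0],[0,0,0],[0,0,0],[0,0,0],[0,0,0],[0,0,0],[0,0,0],[0,0,0]],"fingers":[5,5,5,5,5,5,5,5]}'
```

```text
clock: 23.1
tool_pos: [0.5207, 0.1409, 0.1699]
tool_rot: [180.0, -0.0, 36.7]
ft_force: [-1.7, -1.1, 6.4]
opening: 0.261
grasp_force: 59.7
```

```bash
python3 -m handwheel '{"delta_pos":[[0,0,0.3],[0,0,0.5],[0,0,0.5],[0,0,0.5],[0,0,0.5],[0,0,0.5],[0,0,0.5],[0,0,0.5]],"angular":[[0,0,0],[0,0,0],[0,0,0],[0,0,0],[0,0,0],[0,0,0],[0,0,0],[0,0,0]],"fingers":[5,5,5,5,5,5,5,5]}';python3 -m handwheel '{"delta_pos":[[0,0,0],[0,0,0],[0,0,0],[0,0,0],[0,0,0],[0,0,0],[0,0,0],[0,0,0]],"angular":[[0,0,0],[0,0,0],[0,0,0],[0,0,0],[0,0,0],[0,0,0],[0,0,0],[0,0,0]],"fingers":[5,5,5,5,5,5,5,5]}'
```

```text
clock: 24.1
tool_pos: [0.5208, 0.1409, 0.1695]
tool_rot: [180.0, -0.0, 36.7]
ft_force: [-2.4, -0.3, 7.6]
opening: 0.265
grasp_force: 59.8
clock: 25.1
tool_pos: [0.5207, 0.1409, 0.1695]
tool_rot: [180.0, -0.0, 36.7]
ft_force: [-2.6, -0.8, 8.2]
opening: 0.265
grasp_force: 59.8
```

```bash
python3 -m handwheel '{"delta_pos":[[0,0,-1],[0,0,-2],[0,0,-2.4],[0,0,-2.4],[0,0,-2.4],[0,0,-2.4],[0,0,-2.4],[0,0,-2.4]],"angular":[[0,0,0],[0,0,0],[0,0,0],[0,0,0],[0,0,0],[0,0,0],[0,0,0],[0,0,0]],"fingers":[5,5,5,5,27,33,40,45]}';python3 -m handwheel '{"delta_pos":[[0,0,0],[0,0,0],[0,0,-10],[0,0,-30],[0,0,-60],[0,0,-90],[0,0,-110],[0,0,-110]],"angular":[[0,0,0],[0,0,0],[0,0,0],[0,0,0],[0,0,0],[0,0,0],[0,0,0],[0,0,0]],"fingers":[45,45,45,45,45,45,45,45]}'
python3 - <<'E'
from h import *
w=read_camera("wrist");s=read_camera("side")
cv2.imwrite("pics/w8.png",np.hstack([cv2.resize(w["frame"][20:340,160:480],(400,400)),cv2.resize(s["frame"][110:190,280:360],(400,400),interpolation=2)]))
print(proj(w,[.5205,.1422,.211]))
E
```

```text
clock: 26.1
tool_pos: [0.5205, 0.1409, 0.1709]
tool_rot: [-180.0, 0.0, 36.7]
ft_force: [-0.3, 0.5, 0.5]
opening: 0.527
grasp_force: 0.0
clock: 27.1
tool_pos: [0.5218, 0.1411, 0.2834]
tool_rot: [179.9, -0.2, 36.7]
ft_force: [-0.1, 0.1, -0.9]
opening: 0.528
grasp_force: 0.0
[312.6801664  215.12131726]
```

View pics/w8.png

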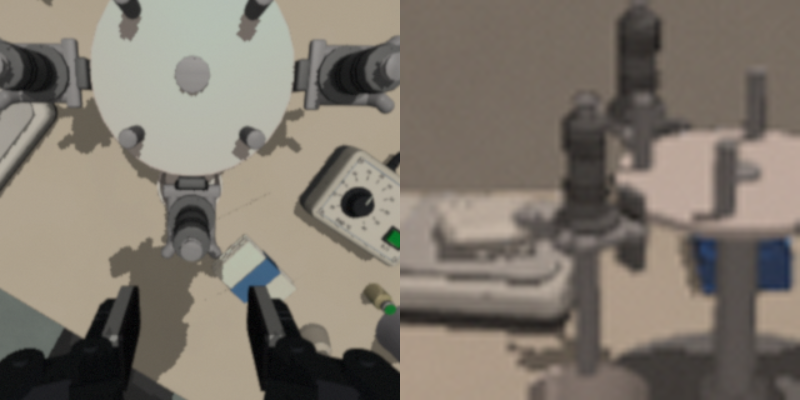

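The handpiece hangs upright in the fork: wrist view (190,235), with the barb on the axis line at about 191, and side view with its shaft over the cup at (585,380). The fingers are clear, so I'm handing in.

```bash
python3 -c "
from rig import arm
print(arm.close_job())"
```

```text
the job is handed in; nothing more can be done
None
```

I turned the empty fork over the drip cup, hung the handpiece upright in it, bedded it with a push of about 8 N for over a second, let go, and handed in the job at about 27 s.

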